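# Crash-test shot on a model-fuselage section

## Robot

A 6-joint arm with a two-finger parallel gripper is mounted at the origin on the work surface. World frame = base frame: x ahead of the robot, y to its left, z up, the work surface at z = 0. Lengths are in m, angles in rad, forces in N, time in s.
With the tool pointing down it reaches from about 0.375 to 0.975 m from the base axis. Payload 3.8 kg.
Tool frame: the origin (TCP) lies midway between the tips of the shut fingers; the grasp point (between the pads) lies 19 mm behind it; z points along the fingers, y is the direction in which the jaws open and shut (so a half turn about z gives the same grasp; the last joint's range is limited). The gripper opens to 85 mm and grips with 20 to 120 N. Pads are 22 mm wide; open, the fingers measure 114 mm over their backs; the gripper's body (76 mm by 85 mm) begins 54 mm behind the grasp point. The pads swing forward as they close: fully open they stand 13 mm farther back than shut.
Start: joints at [1.177, 0.264, 1.604, -0, 1.274, -0.037], TCP at [0.236, 0.632, 0.231] pointing down, gripper open.
Joint ranges: [-2.63, 2.63], [-0.94, 2.18], [0.31, 2.57], [-1.31, 4.45], [0, 2.66], [-2.55, 2.55]. Speed limits (rad/s): [2.57, 2.57, 3.14, 3.14, 3.14, 3.14].

## Interface

Orientations are given as a rotation vector (axis times angle).
In Python, from workcell import bot gives the robot as it stands.
- The arm moves only by the tool drive_tool, never from a script. Its argument "steps" is a list of rows, each a list of 2 entries, a list of its own where there are three numbers: the shift along the tool's x, y, z in mm, then the turn about the tool's z in degrees. In form: [[[dx, dy, dz], twist], ...]. A call has 1 to 8 rows; each row shifts and turns the commanded pose from where the row before left it, along the tool's axes as they then stand; what a row does not reach is not made up. A row lasts 1/12 s, in which the tool goes at most 41.7 mm and 7.16 degrees, less where a joint would pass 70% of its speed; a pose out of reach is approached as far as the arm can. A call is refused whole if a number of a shift passes 41.7 or a number of a turn 7.16, either way. A call with a gripper value outside its range is refused whole. "jaw" is the opening, from 0 (shut) to 1 (fully open), set as the call begins (left out, the last holds). The fingers move at their own pace and stop on an object; "force" is the grip in N (left out, the last holds). Time passes only in rows, so rows that do not move let the fingers close. It gives the time, the measured TCP pose, the force and the opening at its end, in the units of the state.
- bot.read_state(): the state, without advancing time (a new reading comes with each control period).
- bot.read_camera(name): name is "scene" or "top"; returns the picture (384x512x3 uint8, red, green, blue); there is no depth.
- bot.camera_info(name): a dict with "fx", "fy", "cx", "cy" (pixels), "position" and "attitude" of the camera in the world. Camera axes: x right, y down, z forward; pixel columns grow to the right and rows downward; lengths in m; the calibration is good to about 2 mm. A picture is of the moment at which its call begins. camera_info takes no time and is no camera call.
- bot.finish_job(): hands the job in, once; it reports no verdict.
The state is a dict: "time": time; "q": joint angles; "joint_vel": joint speeds; "joint_torque": joint torques, N m; "tool_pos": TCP position; "tcp_rot": TCP orientation; "wrist_force": force on the tool from outside, world axes, zero at the start; "torque": the same for the moment, N m; "width": opening from 0.0 (shut) to 1.0 (fully open).
Only numpy, scipy, OpenCV 4.12 (cv2) and the standard library are available. Lean on these libraries where they do the work, as an engineer would, in place of code of your own. Each camera call takes 0.05 s, during which the arm holds its last target.

## Task

Make one crash-test shot: pull the striker of the bench back by its upright handle, gently, until its catch holds it by itself (stop when you feel the end stop, do not ram it), then slide the plywood fuselage section back along the track until it sits flush against the spring housing. Then press the button on the housing so that the striker fires and drives the section down the track to the buffer; leave it there and disturb nothing else.

Things in the scene. Friction and masses are not known exactly. Their poses are not given: they have to be found in the camera images.
- rig: Crash-test bench, fixed: white-faced base board 230 x 520 mm, 18 mm thick, its parts in line along its middle. Origin on that line, on the table surface; y = firing direction (roughly to the robot's left), x across, z up. Spring housing: grey block 80 mm wide, bench y -150 to -60 mm, top 86 mm above the table. Small things may lie on the board beside the line.
- housing_face (a point): Foot of the housing's flat front face, at bench (0, -60, 18) mm, on the track: the stop that the section must sit flush against. The striker, a round steel bar along y 48 mm above the table, comes out here: at rest its 26 mm thick nose sticks out 12 mm and holds the section off; cocked, the nose is inside the housing.
- buffer_face (a point): Foot of the rubber buffer's face at the far end of the track, at bench (0, 175, 18) mm; the buffer is 78 mm high. The track floor is the board's top (18 mm above the table), between two aluminium side walls 66 mm apart, tops 40 mm above the table, from the housing to the buffer.
- draw (a joint): Draw of the striker (towards bench -y), m: 0 = fully forward. A spring pulls it forward: 6 N at rest, +1.5 N per 10 mm. The catch lies anywhere from 38 to 58 mm, different each run: feel for it. Just before it the pull rises by up to 8 N and the button dips, then pops up; 10 mm past it is a hard end stop. Let go past the catch, it comes forward onto it and stays.
- handle_top (a point): Centre of the top edge of the handle's front face. The handle is an upright steel plate at the rear end of the striker's rod, 60 mm wide (bench x), 12 mm thick (y), 34 to 110 mm above the table. The front face looks to bench +y; at rest it is 58 mm behind the housing's rear: closed fingers fit between, above the 16 mm rod (rod top 56 mm above the table), and push it to -y.
- striker: The whole striker: rod, nose and handle. Its origin coincides with the bench's origin while the striker is at rest and moves with it.
- button_top (a point): Centre of the top of the release button: a square steel pad 40 x 40 mm, 10 mm thick, on a stem on top of the housing, 116 mm above the table when up. It goes down 16 mm in all; the cocked striker is let go at about 7 to 9 mm, at about 4 to 9 N. It springs up again.
- sled: The section: loose plywood box frame in the track, 90 mm long (y), 60 wide, 64 high, 0.15 to 0.26 kg; solid bulkhead at its rear (housing side), former with four round holes at its front. Origin: centre of its underside; y along the track to the buffer, z up; end faces 45 mm from the origin. Flush on the housing: origin at bench y -15 mm; at the buffer +130 mm.
- screwdriver: Screwdriver 170 mm long, lying on the bench board beside the track; leave alone.
- filler_jar: Small closed jar, 44 mm across, 50 mm high, on the bench board beside the track; leave alone.

How it is judged:
On the way, in this order (a step that is already met when the one before it is completed fails the run):
1. the striker is cocked: drawn back more than 30 mm and held there by its catch, the robot not touching the handle (value of joint draw above 0.03 m and contact force between each of the arm, the fingers and striker below 0.2 N), for 0.3 s.
2. with the striker still cocked, the section sits flush (within 3 mm) against the housing and the robot no longer touches it (value of joint draw above 0.03 m and y of sled in the frame of rig below -0.012 m and contact force between each of the fingers, the arm and sled below 0.2 N), for 0.3 s.
3. the striker has fired: it is forward again and the section runs down the track without the robot touching it (value of joint draw below 0.015 m and linear speed of sled above 0.15 m/s and y of sled in the frame of rig above 0.02 m and contact force between each of the fingers, the arm and sled below 0.2 N).
At the end, for the whole second after the job is handed in: The striker is fully forward (within 8 mm) and the section rests upright in the track at the buffer end, its front within 40 mm of the buffer (value of joint draw below 0.008 m and y of sled in the frame of rig between 0.09 and 0.14 m and x of sled in the frame of rig between -0.01 and 0.01 m and angle between sled's own z axis and vertical below 0.1 rad and linear speed of sled below 0.01 m/s); the robot touches nothing.
It fails at once if the handle is pushed or pulled with more than 50 N (rammed against the end stop) (contact force between any of the fingers, the arm and striker above 50 N).
It fails at once if the section is lifted out of the track or tipped over (angle between sled's own z axis and vertical above 0.5 rad or height (world z) of sled above 0.05 m).
It fails at once if a bystander is pushed more than 30 mm (distance of any of screwdriver, filler_jar, glue, brush_mug, parts_tray, wrench, try_square from where it was at the start of the episode above 0.03 m).
It also fails if it takes over 58 s, if anything falls off the work surface, if the arm or the gripper's body presses on something with over 40 N, if the wrist force passes 120 N, or if a joint passes its speed limit or range.

## Working session

There is one attempt and no reset: what is moved stays moved. The work goes in short steps, Python scripts to look and compute and a tool call to move; the robot and the scene stay as the last step left them, time stands still between calls to the robot, and variables do not carry over. Pictures are saved under pics/ and viewed, and the job is handed in when it is done.

Besides the shell and the picture viewer there is one more tool, called after "Request:" by a JSON object that holds its "name" and its "arguments", one argument or row to a line. drive_tool: Moves the arm, as the interface text tells. Its arguments: {"type":"object","properties":{"steps":{"type":"array","items":{"type":"array"}},"jaw":{"type":"number"},"force":{"type":"number"}},"required":["steps"]}

```bash
mkdir -p pics; ls; python3 - <<'E'
from workcell import bot
import cv2
print(bot.read_state())
for n in("scene","top"):
    print(n,bot.camera_info(n))
    cv2.imwrite(f"pics/{n}0.png",bot.read_camera(n)[:,:,::-1])
E
```

```text
pics
{'time': 0.0, 'q': array([ 1.17708448e+00,  2.64746670e-01,  1.60540642e+00,  2.64590765e-05,
        1.27371484e+00, -3.69052028e-02]), 'joint_vel': array([-5.27149719e-04, -2.01784545e-04,  1.32952717e-03,  4.54365654e-05,
        6.10824295e-06,  9.89851802e-04]), 'joint_torque': array([ 1.09953742e-04, -5.15103114e+01, -3.67314291e+01, -4.39612711e-05,
        1.26760011e-02, -1.26455834e-05]), 'tool_pos': array([0.23547453, 0.63179243, 0.2299489 ]), 'tcp_rot': array([-0.55742324, -3.09122343,  0.00348243]), 'wrist_force': array([0.0226131 , 0.26882148, 0.39489343]), 'torque': array([0.02437524, 0.01319397, 0.00115181]), 'width': 1.0031338122138955}
scene {'fx': 410.5937293932268, 'fy': 410.5937293932268, 'cx': 253.29815971804243, 'cy': 201.97008694008787, 'position': array([1.00366046, 0.18557316, 0.6830508 ]), 'attitude': array([-1.6520973 , -2.05409376,  0.72797915])}
top {'fx': 374.9770099842303, 'fy': 374.9770099842303, 'cx': 251.48032280811708, 'cy': 188.20907766444554, 'position': array([0.40692589, 0.06732559, 0.72027033]), 'attitude': array([-2.08718918,  2.13227062, -0.15934345])}
```

View pics/scene0.png

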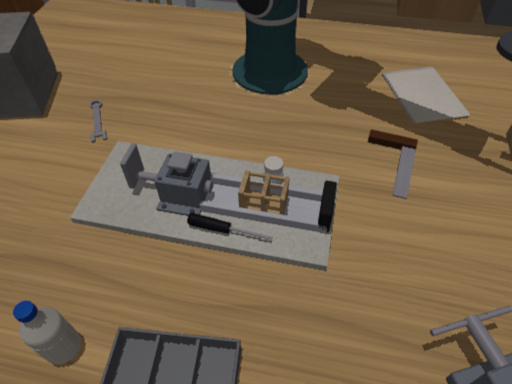

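View pics/top0.png

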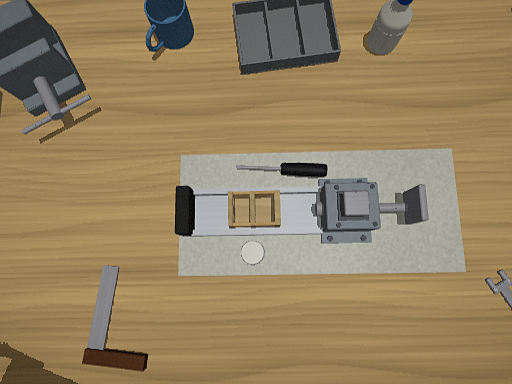

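The scene picture shows the bench between robot and camera, handle at left (132,165), section at (265,192). The top picture shows the board with corners at about (180,155), (452,149), (466,271) and (178,275), the button at (357,204) and the section at (254,209). I'll zoom in to get more exact points.

```bash
python3 - <<'E'
import cv2
a=cv2.imread("pics/top0.png")[140:285,165:475]; cv2.imwrite("pics/tz.png",cv2.resize(a,None,fx=2.5,fy=2.5,interpolation=cv2.INTER_CUBIC))
a=cv2.imread("pics/scene0.png")[135:260,70:350]; cv2.imwrite("pics/sz.png",cv2.resize(a,None,fx=2.8,fy=2.8,interpolation=cv2.INTER_CUBIC))
E
```

```text
(no output)
```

View pics/tz.png

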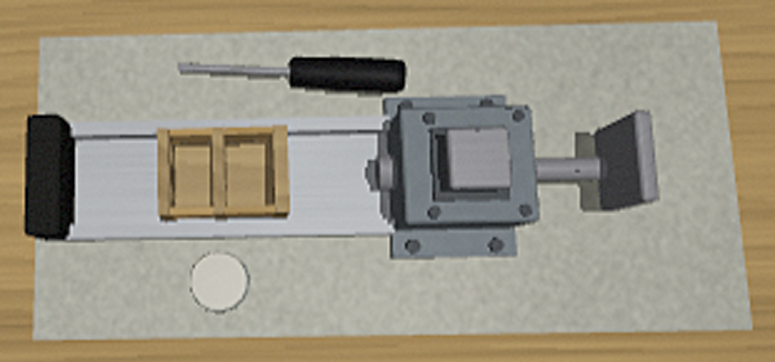

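View pics/sz.png

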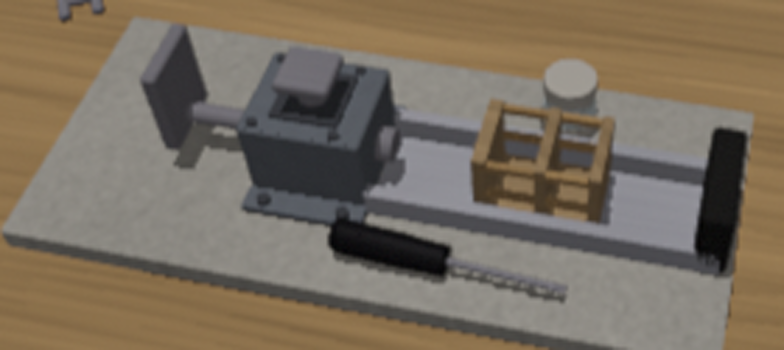

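```bash
cat > h.py <<'E'
import numpy as np, cv2
from scipy.optimize import least_squares
from scipy.spatial.transform import Rotation as R
from workcell import bot
CI={n:bot.camera_info(n) for n in("scene","top")}
def proj(n,P):
    c=CI[n]; r=R.from_rotvec(c["attitude"]).as_matrix()
    p=(np.atleast_2d(P)-c["position"])@r
    return np.c_[c["fx"]*p[:,0]/p[:,2]+c["cx"],c["fy"]*p[:,1]/p[:,2]+c["cy"]]
def b2w(pose,P):
    x,y,a=pose; P=np.atleast_2d(P)/1000.
    return np.c_[x+np.cos(a)*P[:,0]-np.sin(a)*P[:,1], y+np.sin(a)*P[:,0]+np.cos(a)*P[:,1], P[:,2]]
E
cat > fit.py <<'E'
from h import *
# (bench pt, cam, zoomed px); sled y = s, board centre y = b
T=lambda u,v:(165+u/2.5-.3,140+v/2.5-.3)
S=lambda u,v:(70+u/2.8-.3,135+v/2.8-.3)
def obs(s,b):
    L=[]
    t=lambda p,u,v:L.append((p,"top",T(u,v)))
    c=lambda p,u,v:L.append((p,"scene",S(u,v)))
    t((115,b+260,18),40,38);t((115,b-260,18),717,21);t((-115,b-260,18),752,329);t((-115,b+260,18),33,340)
    c((-115,b-260,18),137,18);c((-115,b+260,18),752,113);c((115,b-260,18),5,235)
    t((40,-60,86),405,104);t((40,-150,86),530,107);t((-40,-150,86),540,223);t((-40,-60,86),398,227)
    c((-40,-60,86),390,70);c((40,-60,86),366,150);c((40,-150,86),243,125)
    t((20,-85,116),447,129);t((20,-125,116),507,127)
    t((30,-220,110),650,112);t((-30,-220,110),659,199);
    c((-30,-220,110),180,27);c((30,-220,110),147,80)
    t((30,s+45,82),158,129);t((30,s-45,82),287,124);t((-30,s-45,82),288,217);t((-30,s+45,82),158,218)
    return L
def f(p):
    return np.concatenate([proj(n,b2w(p[:3],P))[0]-uv for P,n,uv in obs(p[3],p[4])])
r=least_squares(f,[.4,.05,0,50,20],loss="soft_l1",x_scale=[.01,.01,.01,10,10])
print(r.x); 
for (P,n,_),e in zip(obs(*r.x[3:]),r.fun.reshape(-1,2)):print(np.round(P),n,e.round(1))
p=r.x[:3]
for nm,P in dict(origin=(0,0,0),handle=(0,-208,110),btn=(0,-105,116),sled=(0,r.x[3],18)).items():print(nm,b2w(p,P).round(4))
E
python3 fit.py
```

```text
[ 4.91256274e-01  2.42141525e-02 -2.21148259e-03  6.00942299e+01
 -5.62773732e+01]
[115. 204.  18.] top [-0.6  0.3]
[ 115. -316.   18.] top [-0.6  0.4]
[-115. -316.   18.] top [-0.1  0.6]
[-115.  204.   18.] top [-0.1  0.5]
[-115. -316.   18.] scene [-1.4 -0.4]
[-115.  204.   18.] scene [ 0.4 -0. ]
[ 115. -316.   18.] scene [-2.1 -1.3]
[ 40 -60  86] top [-3.4  1.8]
[  40 -150   86] top [-0.4 -0.6]
[ -40 -150   86] top [-0.7 -0. ]
[-40 -60  86] top [ 1.8 -0.6]
[-40 -60  86] scene [ 0.7 -0.7]
[ 40 -60  86] scene [-2.7  0. ]
[  40 -150   86] scene [-3.   1.5]
[ 20 -85 116] top [-1.3 -0.1]
[  20 -125  116] top [-0.4  0.1]
[  30 -220  110] top [-0.3 -0.5]
[ -30 -220  110] top [-0.2  1.4]
[ -30 -220  110] scene [-2.6 -2.1]
[  30 -220  110] scene [-3.2 -0.1]
[ 30. 105.  82.] top [-0.4  0. ]
[30. 15. 82.] top [0.  0.9]
[-30.  15.  82.] top [ 0.7 -1.5]
[-30. 105.  82.] top [-0.2 -0.9]
origin [[0.4913 0.0242 0.    ]]
handle [[ 0.4908 -0.1838  0.11  ]]
btn [[ 0.491  -0.0808  0.116 ]]
sled [[0.4914 0.0843 0.018 ]]
```

Request:
{"name": "drive_tool", "arguments": {
  "steps": [
    [[0,0,0],-6.8],
    [[0,0,0],-6.8],
    [[0,0,0],-6.8],
    [[-6,-20,0],0],
    [[-12,-38,0],0],
    [[-12,-38,0],0],
    [[-12,-38,0],0],
    [[-12,-38,0],0]
  ],
  "jaw": 0
}}

```text
time: 0.77
tool_pos: [0.2895, 0.4585, 0.2305]
tcp_rot: [0.0, -3.141, 0.002]
wrist_force: [1.2, -0.5, 0.2]
width: 0.004
```

Request:
{"name": "drive_tool", "arguments": {
  "steps": [
    [[-12.6,-38.3,0],0],
    [[-12.6,-38.3,0],0],
    [[-12.6,-38.3,0],0],
    [[-12.6,-38.3,0],0],
    [[-12.6,-38.3,0],0],
    [[-12.6,-38.3,0],0],
    [[-12.6,-38.3,0],0],
    [[-12.6,-38.3,0],0]
  ]
}}

```text
time: 1.43
tool_pos: [0.39, 0.1521, 0.2311]
tcp_rot: [0.0, 3.142, 0.0]
wrist_force: [1.3, 0.1, 0.4]
width: 0.002
```

Request:
{"name": "drive_tool", "arguments": {
  "steps": [
    [[-12.6,-38.3,0],0],
    [[-12.6,-38.3,0],0],
    [[-12.6,-38.3,0],0],
    [[-12.6,-38.3,0],0],
    [[-12.6,-38.3,0],0],
    [[-12.6,-38.3,0],0],
    [[-12.6,-38.3,0],0],
    [[-6,-20,0],0]
  ]
}}

```text
time: 2.1
tool_pos: [0.4848, -0.1382, 0.231]
tcp_rot: [0.005, 3.141, -0.002]
wrist_force: [0.4, 0.7, -0.4]
width: 0.0
```

Request:
{"name": "drive_tool", "arguments": {
  "steps": [
    [[0,0,0],0],
    [[0,0,0],0]
  ]
}}

```text
time: 2.27
tool_pos: [0.4838, -0.135, 0.2306]
tcp_rot: [-0.006, -3.14, -0.001]
wrist_force: [-0.1, 0.4, 0.3]
width: 0.003
```

Request:
{"name": "drive_tool", "arguments": {
  "steps": [
    [[-7,-20,0],0],
    [[0,0,30],0],
    [[0,0,30],0],
    [[0,0,20],0],
    [[0,0,0],0]
  ]
}}

```text
time: 2.68
tool_pos: [0.4868, -0.1512, 0.146]
tcp_rot: [0.001, -3.132, -0.006]
wrist_force: [-0.7, 0.2, -0.0]
width: 0.002
```

```bash
python3 - <<'E'
from h import *
print(bot.read_state()["tool_pos"])
for n,(r0,r1,c0,c1) in dict(scene=(60,260,60,360),top=(130,290,220,500)).items():
    a=bot.read_camera(n)[r0:r1,c0:c1,::-1]; cv2.imwrite(f"pics/{n}1.png",cv2.resize(a,None,fx=2.6,fy=2.6))
E
```

```text
[ 0.48679689 -0.15119699  0.14597739]
```

View pics/scene1.png

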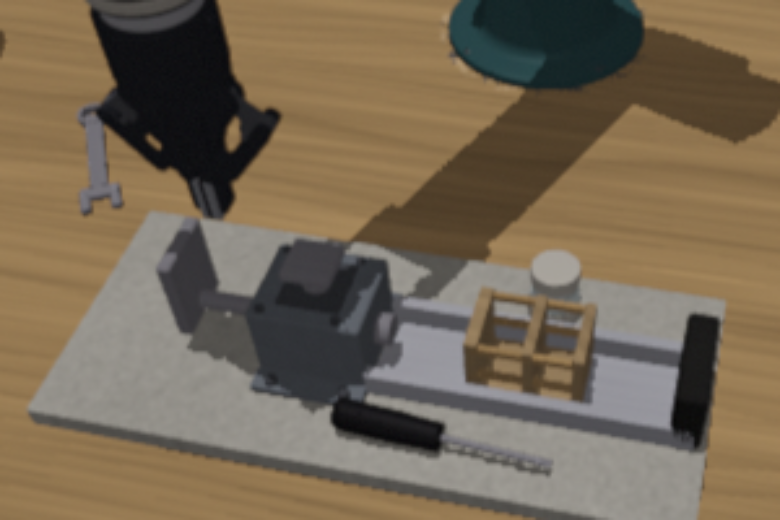

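View pics/top1.png

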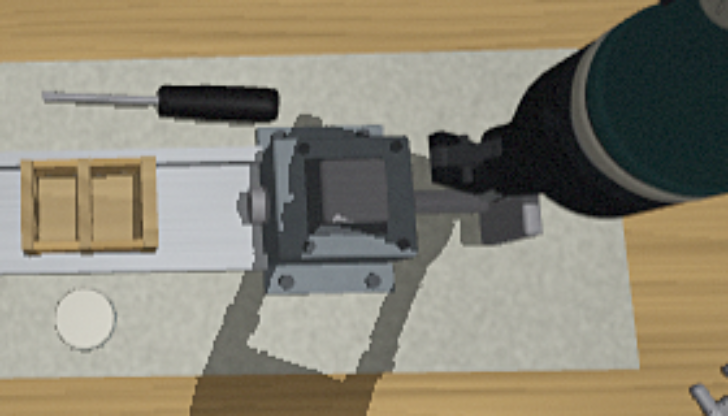

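Scene picture: shut fingers hang above the gap, tip at zoomed (210,215), with knuckles splaying along bench y. Turning the jaws 90° will make the tool slim in y. Checking the wrist joint first.

```bash
python3 - <<'E'
from h import *
s=bot.read_state();print(s["q"].round(3),s["tool_pos"])
E
```

```text
[-0.351  0.026  2.029  0.     1.088 -1.922] [ 0.49025257 -0.15270537  0.15073481]
```

Request:
{"name": "drive_tool", "arguments": {
  "steps": [
    [[0,0,0],6.92],
    [[0,0,0],6.92],
    [[0,0,0],6.92],
    [[0,0,0],6.92],
    [[0,0,0],6.92],
    [[0,0,0],6.92],
    [[0,0,0],6.92],
    [[0,0,0],6.92]
  ]
}}

```text
time: 3.45
tool_pos: [0.4929, -0.1541, 0.1542]
tcp_rot: [1.465, 2.774, 0.001]
wrist_force: [0.0, 0.0, -0.2]
width: 0.001
```

Request:
{"name": "drive_tool", "arguments": {
  "steps": [
    [[0,0,0],6.92],
    [[0,0,0],6.92],
    [[0,0,0],6.92],
    [[0,0,0],6.92],
    [[0,0,0],6.92],
    [[0,0,0],0],
    [[0,0,0],0]
  ]
}}

```text
time: 4.03
tool_pos: [0.4925, -0.1541, 0.1534]
tcp_rot: [2.215, 2.224, 0.002]
wrist_force: [0.5, 0.4, -0.5]
width: -0.004
```

```bash
python3 - <<'E'
from h import *
s=bot.read_state();print(s["q"].round(3),s["tool_pos"],s["wrist_force"],R.from_rotvec(s["tcp_rot"]).as_matrix().round(3))
for n,(r0,r1,c0,c1) in dict(scene=(60,260,60,360),top=(130,290,220,500)).items():
    a=bot.read_camera(n)[r0:r1,c0:c1,::-1]; cv2.imwrite(f"pics/{n}2.png",cv2.resize(a,None,fx=2.6,fy=2.6))
E
```

```text
[-0.352  0.024  2.026  0.     1.088 -0.356] [ 0.49247314 -0.15413747  0.15344095] [ 0.46540958  0.41303534 -0.48757025] [[-0.004  1.     0.003]
 [ 1.     0.004 -0.001]
 [-0.001  0.003 -1.   ]]
```

View pics/scene2.png

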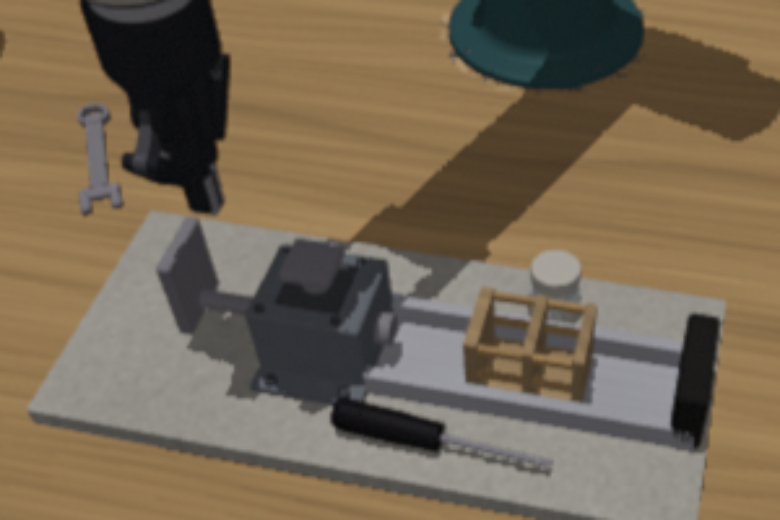

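View pics/top2.png

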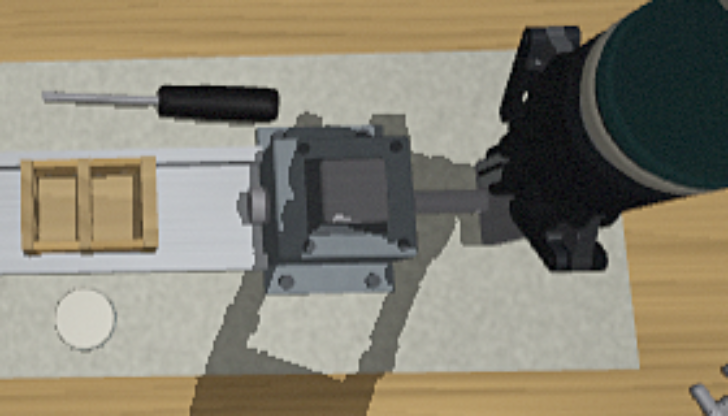

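Request:
{"name": "drive_tool", "arguments": {
  "steps": [
    [[0,0,20],0],
    [[0,0,20],0],
    [[0,0,15],0],
    [[0,0,10],0],
    [[0,0,8],0],
    [[0,0,0],0],
    [[0,0,0],0]
  ]
}}

```text
time: 4.72
tool_pos: [0.4913, -0.1542, 0.0784]
tcp_rot: [-2.221, -2.222, 0.0]
wrist_force: [-0.4, 0.9, -1.0]
width: 0.002
```

Request:
{"name": "drive_tool", "arguments": {
  "steps": [
    [[-8,0,0],0],
    [[-4,0,0],0],
    [[-3,0,0],0],
    [[-3,0,0],0],
    [[-3,0,0],0],
    [[-3,0,0],0],
    [[0,0,0],0]
  ]
}}

```text
time: 5.3
tool_pos: [0.4915, -0.1776, 0.0788]
tcp_rot: [-2.222, -2.219, -0.003]
wrist_force: [1.0, 7.0, 4.9]
width: -0.004
```

Request:
{"name": "drive_tool", "arguments": {
  "steps": [
    [[-4,0,0],0],
    [[-4,0,0],0],
    [[-4,0,0],0],
    [[-4,0,0],0],
    [[-4,0,0],0],
    [[-4,0,0],0]
  ]
}}

```text
time: 5.8
tool_pos: [0.4914, -0.1997, 0.0788]
tcp_rot: [-2.221, -2.217, -0.006]
wrist_force: [0.7, 13.7, 6.4]
width: 0.001
```

Request:
{"name": "drive_tool", "arguments": {
  "steps": [
    [[-2,0,0],0],
    [[-2,0,0],0],
    [[-2,0,0],0],
    [[-1,0,0],0]
  ]
}}

```text
time: 6.13
tool_pos: [0.4914, -0.2056, 0.0788]
tcp_rot: [-2.22, -2.216, -0.007]
wrist_force: [0.7, 17.0, 6.6]
width: -0.002
```

Request:
{"name": "drive_tool", "arguments": {
  "steps": [
    [[-1.5,0,0],0],
    [[-1.5,0,0],0]
  ]
}}

```text
time: 6.3
tool_pos: [0.4914, -0.2081, 0.0789]
tcp_rot: [-2.219, -2.216, -0.008]
wrist_force: [2.2, 18.4, 8.6]
width: -0.005
```

Request:
{"name": "drive_tool", "arguments": {
  "steps": [
    [[-1.5,0,0],0],
    [[-1.5,0,0],0]
  ]
}}

```text
time: 6.47
tool_pos: [0.4913, -0.2119, 0.0788]
tcp_rot: [-2.22, -2.217, -0.006]
wrist_force: [1.0, 13.9, 7.1]
width: -0.008
```

Request:
{"name": "drive_tool", "arguments": {
  "steps": [
    [[-1.5,0,0],0],
    [[-1.5,0,0],0]
  ]
}}

```text
time: 6.63
tool_pos: [0.4913, -0.2149, 0.0788]
tcp_rot: [-2.22, -2.217, -0.007]
wrist_force: [0.5, 13.2, 6.6]
width: 0.003
```

Request:
{"name": "drive_tool", "arguments": {
  "steps": [
    [[-1.5,0,0],0],
    [[-1.5,0,0],0]
  ]
}}

```text
time: 6.8
tool_pos: [0.4913, -0.2178, 0.0788]
tcp_rot: [-2.22, -2.217, -0.007]
wrist_force: [0.4, 14.5, 6.6]
width: -0.001
```

The pull peaked at 18 N and then fell to 13 N, so the catch has been passed. I'll back off gently.

Request:
{"name": "drive_tool", "arguments": {
  "steps": [
    [[1.5,0,0],0],
    [[2,0,0],0],
    [[2,0,0],0],
    [[2,0,0],0],
    [[3,0,0],0],
    [[4,0,0],0],
    [[4,0,0],0],
    [[4,0,0],0]
  ]
}}

```text
time: 7.47
tool_pos: [0.4914, -0.1963, 0.0788]
tcp_rot: [-2.221, -2.218, -0.005]
wrist_force: [1.4, 8.7, 4.9]
width: -0.001
```

Request:
{"name": "drive_tool", "arguments": {
  "steps": [
    [[6,0,0],0],
    [[6,0,0],0],
    [[0,0,0],0],
    [[0,0,0],0],
    [[0,0,0],0],
    [[0,0,0],0]
  ]
}}

```text
time: 7.97
tool_pos: [0.4915, -0.185, 0.0788]
tcp_rot: [-2.221, -2.219, -0.004]
wrist_force: [1.2, 7.8, 3.9]
width: 0.007
```

```bash
python3 - <<'E'
from h import *
s=bot.read_state();print(s["tool_pos"],s["wrist_force"])
for n,(r0,r1,c0,c1) in dict(scene=(60,260,60,360),top=(130,290,160,460)).items():
    a=bot.read_camera(n)[r0:r1,c0:c1,::-1]; cv2.imwrite(f"pics/{n}3.png",cv2.resize(a,None,fx=2.6,fy=2.6))
E
```

```text
[ 0.49147161 -0.18495122  0.07876876] [1.18762199 7.78761406 3.87173201]
```

View pics/scene3.png

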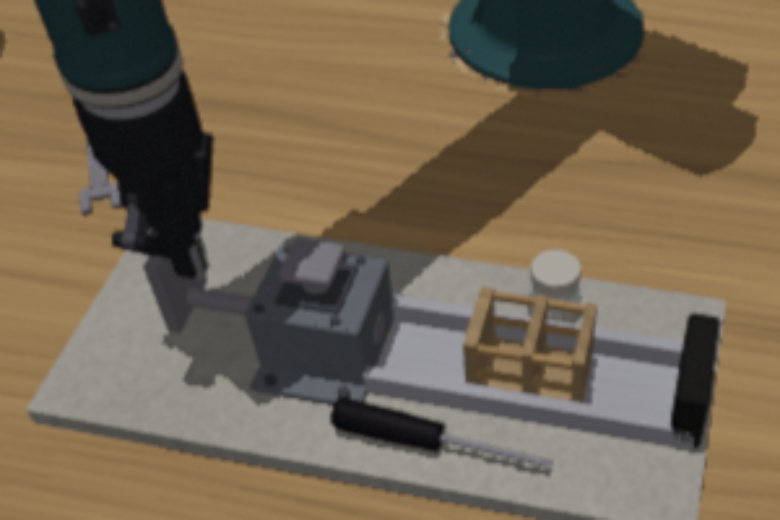

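View pics/top3.png

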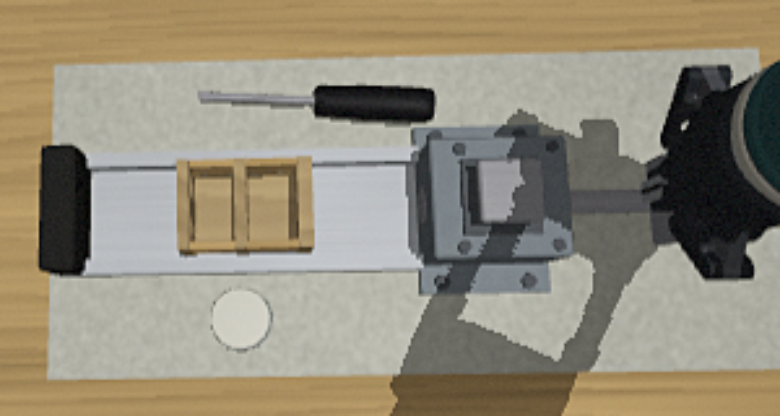

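The force stays on the spring line (7.8 N at -0.185), so the handle has followed the fingers back and did not latch. I'll draw again, further, feeling for the catch.

Request:
{"name": "drive_tool", "arguments": {
  "steps": [
    [[-4,0,0],0],
    [[-4,0,0],0],
    [[-4,0,0],0],
    [[-4,0,0],0],
    [[-2,0,0],0],
    [[-2,0,0],0],
    [[0,0,0],0]
  ]
}}

```text
time: 8.65
tool_pos: [0.4913, -0.2037, 0.0787]
tcp_rot: [-2.22, -2.217, -0.006]
wrist_force: [1.1, 13.2, 5.9]
width: -0.001
```

Request:
{"name": "drive_tool", "arguments": {
  "steps": [
    [[-1.5,0,0],0],
    [[-1.5,0,0],0]
  ]
}}

```text
time: 8.82
tool_pos: [0.4913, -0.2059, 0.0788]
tcp_rot: [-2.22, -2.216, -0.008]
wrist_force: [0.7, 17.3, 7.2]
width: -0.001
```

Request:
{"name": "drive_tool", "arguments": {
  "steps": [
    [[-1.5,0,0],0],
    [[-1.5,0,0],0]
  ]
}}

```text
time: 8.98
tool_pos: [0.4913, -0.2089, 0.0788]
tcp_rot: [-2.219, -2.216, -0.007]
wrist_force: [0.6, 12.4, 6.4]
width: 0.003
```

Request:
{"name": "drive_tool", "arguments": {
  "steps": [
    [[-1.5,0,0],0],
    [[-1.5,0,0],0]
  ]
}}

```text
time: 9.15
tool_pos: [0.4913, -0.2124, 0.0787]
tcp_rot: [-2.22, -2.217, -0.006]
wrist_force: [1.1, 12.8, 6.5]
width: 0.003
```

Request:
{"name": "drive_tool", "arguments": {
  "steps": [
    [[-1.5,0,0],0],
    [[-1.5,0,0],0]
  ]
}}

```text
time: 9.32
tool_pos: [0.4913, -0.2153, 0.0788]
tcp_rot: [-2.22, -2.217, -0.007]
wrist_force: [0.9, 13.8, 7.0]
width: 0.003
```

Request:
{"name": "drive_tool", "arguments": {
  "steps": [
    [[-1,0,0],0],
    [[-1,0,0],0]
  ]
}}

```text
time: 9.48
tool_pos: [0.4913, -0.2173, 0.0788]
tcp_rot: [-2.22, -2.217, -0.007]
wrist_force: [1.0, 14.0, 6.4]
width: -0.0
```

Request:
{"name": "drive_tool", "arguments": {
  "steps": [
    [[-1,0,0],0],
    [[-1,0,0],0]
  ]
}}

```text
time: 9.65
tool_pos: [0.4913, -0.2191, 0.0787]
tcp_rot: [-2.219, -2.217, -0.007]
wrist_force: [0.7, 14.0, 6.1]
width: 0.002
```

Request:
{"name": "drive_tool", "arguments": {
  "steps": [
    [[-1,0,0],0],
    [[-1,0,0],0]
  ]
}}

```text
time: 9.82
tool_pos: [0.4913, -0.2211, 0.0787]
tcp_rot: [-2.219, -2.217, -0.007]
wrist_force: [-0.2, 15.0, 7.2]
width: -0.002
```

Request:
{"name": "drive_tool", "arguments": {
  "steps": [
    [[-1,0,0],0],
    [[-1,0,0],0]
  ]
}}

```text
time: 9.98
tool_pos: [0.4913, -0.2229, 0.0787]
tcp_rot: [-2.219, -2.216, -0.007]
wrist_force: [0.6, 15.8, 7.1]
width: 0.002
```

Request:
{"name": "drive_tool", "arguments": {
  "steps": [
    [[-1,0,0],0],
    [[-1,0,0],0]
  ]
}}

```text
time: 10.15
tool_pos: [0.4913, -0.2253, 0.0787]
tcp_rot: [-2.219, -2.217, -0.006]
wrist_force: [1.1, 14.0, 7.6]
width: 0.0
```

Request:
{"name": "drive_tool", "arguments": {
  "steps": [
    [[-1,0,0],0],
    [[-1,0,0],0]
  ]
}}

```text
time: 10.32
tool_pos: [0.4912, -0.2272, 0.0787]
tcp_rot: [-2.219, -2.217, -0.006]
wrist_force: [1.1, 14.5, 7.0]
width: 0.004
```

Request:
{"name": "drive_tool", "arguments": {
  "steps": [
    [[-1,0,0],0],
    [[-1,0,0],0]
  ]
}}

```text
time: 10.48
tool_pos: [0.4913, -0.2291, 0.0787]
tcp_rot: [-2.219, -2.217, -0.007]
wrist_force: [0.2, 14.3, 7.0]
width: -0.0
```

Request:
{"name": "drive_tool", "arguments": {
  "steps": [
    [[-1,0,0],0],
    [[-1,0,0],0]
  ]
}}

```text
time: 10.65
tool_pos: [0.4912, -0.231, 0.0787]
tcp_rot: [-2.219, -2.217, -0.007]
wrist_force: [0.2, 14.4, 7.3]
width: -0.002
```

Request:
{"name": "drive_tool", "arguments": {
  "steps": [
    [[-1,0,0],0],
    [[-1,0,0],0]
  ]
}}

```text
time: 10.82
tool_pos: [0.4912, -0.2329, 0.0787]
tcp_rot: [-2.219, -2.216, -0.007]
wrist_force: [0.3, 15.2, 7.0]
width: 0.002
```

Request:
{"name": "drive_tool", "arguments": {
  "steps": [
    [[-1,0,0],0],
    [[-1,0,0],0]
  ]
}}

```text
time: 10.98
tool_pos: [0.4912, -0.2339, 0.0787]
tcp_rot: [-2.219, -2.214, -0.009]
wrist_force: [0.8, 21.4, 9.7]
width: 0.001
```

The end stop shows at -0.2339, where the pull rises to 21 N. Backing off.

Request:
{"name": "drive_tool", "arguments": {
  "steps": [
    [[2,0,0],0],
    [[2,0,0],0],
    [[2,0,0],0],
    [[2,0,0],0],
    [[2,0,0],0],
    [[2,0,0],0],
    [[2,0,0],0],
    [[2,0,0],0]
  ]
}}

```text
time: 11.65
tool_pos: [0.4913, -0.2224, 0.0785]
tcp_rot: [2.22, 2.222, 0.0]
wrist_force: [0.6, 0.2, 0.4]
width: -0.001
```

Request:
{"name": "drive_tool", "arguments": {
  "steps": [
    [[2,0,0],0],
    [[2,0,0],0],
    [[4,0,0],0],
    [[4,0,0],0],
    [[4,0,0],0],
    [[0,0,0],0]
  ]
}}

```text
time: 12.15
tool_pos: [0.4909, -0.206, 0.0781]
tcp_rot: [-2.221, -2.221, 0.0]
wrist_force: [-0.6, -0.2, -1.1]
width: -0.001
```

Request:
{"name": "drive_tool", "arguments": {
  "steps": [
    [[0,0,-20],0],
    [[0,0,-35],0],
    [[0,0,-35],0],
    [[0,0,-25],0],
    [[0,0,-10],0],
    [[20,0,0],0],
    [[38,0,0],0],
    [[38,0,0],0]
  ]
}}

```text
time: 12.82
tool_pos: [0.4908, -0.1105, 0.2028]
tcp_rot: [-2.225, -2.218, 0.0]
wrist_force: [-0.3, 0.0, 0.2]
width: 0.001
```

Request:
{"name": "drive_tool", "arguments": {
  "steps": [
    [[38,0,0],0],
    [[38,0,0],0],
    [[38,0,0],0],
    [[38,0,0],0],
    [[38,0,0],0],
    [[38,0,0],0],
    [[30,0,0],0],
    [[12,0,0],0]
  ]
}}

```text
time: 13.48
tool_pos: [0.4903, 0.1627, 0.2022]
tcp_rot: [-2.217, -2.224, 0.0]
wrist_force: [-0.3, -0.3, -0.2]
width: 0.001
```

Request:
{"name": "drive_tool", "arguments": {
  "steps": [
    [[0,0,0],0],
    [[0,0,0],0]
  ]
}}

```text
time: 13.65
tool_pos: [0.4906, 0.1592, 0.2023]
tcp_rot: [-2.219, -2.223, 0.003]
wrist_force: [0.4, 0.9, -0.5]
width: -0.0
```

```bash
python3 - <<'E'
from h import *
s=bot.read_state();print(s["tool_pos"],s["wrist_force"])
for n,(r0,r1,c0,c1) in dict(scene=(60,260,60,360),top=(130,290,160,460)).items():
    a=bot.read_camera(n)[r0:r1,c0:c1,::-1]; cv2.imwrite(f"pics/{n}4.png",cv2.resize(a,None,fx=2.6,fy=2.6))
E
```

```text
[0.49063314 0.15920072 0.20232225] [ 0.43551752  0.8785247  -0.51674796]
```

View pics/scene4.png

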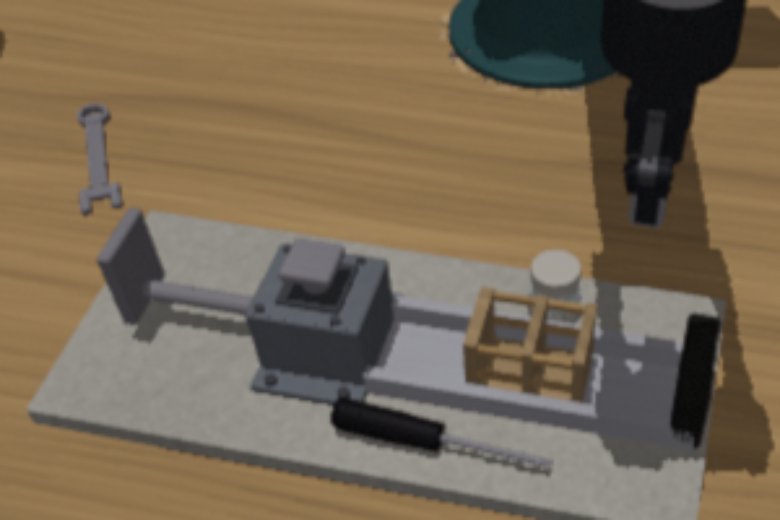

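View pics/top4.png

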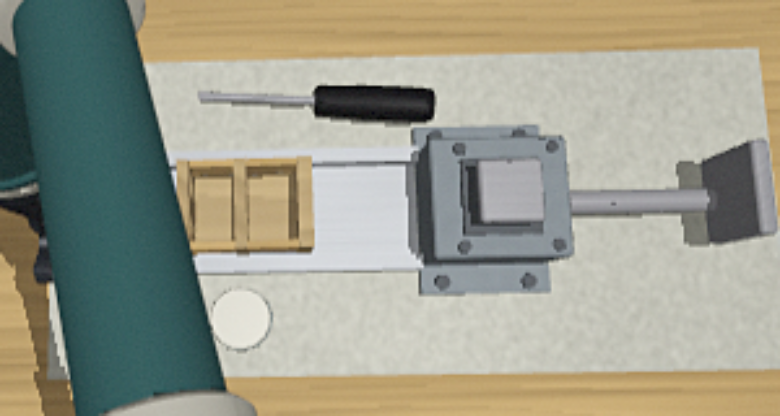

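The striker is cocked: the handle is well back and the nose is hidden. The section is at zoomed (250,205), not moved, so I'll descend in front of it.

Request:
{"name": "drive_tool", "arguments": {
  "steps": [
    [[5,0,20],0],
    [[0,0,30],0],
    [[0,0,30],0],
    [[0,0,25],0],
    [[0,0,0],0],
    [[0,0,20],0],
    [[0,0,15],0],
    [[0,0,8],0]
  ]
}}

```text
time: 14.42
tool_pos: [0.4911, 0.163, 0.0549]
tcp_rot: [-2.223, -2.219, 0.002]
wrist_force: [-0.5, -0.3, 0.1]
width: -0.001
```

Request:
{"name": "drive_tool", "arguments": {
  "steps": [
    [[0,0,4],0],
    [[-5,0,0],0],
    [[-5,0,0],0],
    [[-5,0,0],0],
    [[-5,0,0],0]
  ]
}}

```text
time: 14.83
tool_pos: [0.4921, 0.1438, 0.0525]
tcp_rot: [2.221, 2.22, 0.003]
wrist_force: [0.1, -0.1, -0.7]
width: -0.008
```

Request:
{"name": "drive_tool", "arguments": {
  "steps": [
    [[-5,0,0],0],
    [[-5,0,0],0],
    [[-5,0,0],0],
    [[-5,0,0],0],
    [[-5,0,0],0],
    [[-5,0,0],0],
    [[-5,0,0],0],
    [[-5,0,0],0]
  ]
}}

```text
time: 15.5
tool_pos: [0.4911, 0.1038, 0.0512]
tcp_rot: [-2.221, -2.221, 0.0]
wrist_force: [-0.4, -0.3, 0.1]
width: -0.0
```

Request:
{"name": "drive_tool", "arguments": {
  "steps": [
    [[-5,0,0],0],
    [[-5,0,0],0],
    [[-5,0,0],0],
    [[-4,0,0],0],
    [[-4,0,0],0],
    [[-3,0,0],0],
    [[-3,0,0],0]
  ]
}}

```text
time: 16.08
tool_pos: [0.4912, 0.075, 0.0513]
tcp_rot: [-2.222, -2.221, 0.0]
wrist_force: [-0.0, 1.1, 0.7]
width: 0.0
```

Request:
{"name": "drive_tool", "arguments": {
  "steps": [
    [[-2,0,0],0],
    [[-1.5,0,0],0],
    [[-1,0,0],0]
  ]
}}

```text
time: 16.33
tool_pos: [0.4911, 0.0707, 0.0513]
tcp_rot: [-2.221, -2.221, 0.0]
wrist_force: [0.2, 0.5, -0.5]
width: -0.0
```

Request:
{"name": "drive_tool", "arguments": {
  "steps": [
    [[-1,0,0],0],
    [[-1,0,0],0],
    [[-1,0,0],0]
  ]
}}

```text
time: 16.58
tool_pos: [0.4912, 0.0678, 0.0513]
tcp_rot: [-2.221, -2.222, 0.0]
wrist_force: [-0.1, 0.9, -0.6]
width: 0.001
```

Request:
{"name": "drive_tool", "arguments": {
  "steps": [
    [[-1,0,0],0],
    [[-1,0,0],0]
  ]
}}

```text
time: 16.75
tool_pos: [0.4912, 0.0658, 0.0513]
tcp_rot: [-2.221, -2.222, -0.0]
wrist_force: [0.1, 0.4, 1.0]
width: 0.003
```

Request:
{"name": "drive_tool", "arguments": {
  "steps": [
    [[-1,0,0],0],
    [[-1,0,0],0]
  ]
}}

```text
time: 16.92
tool_pos: [0.4912, 0.0637, 0.0513]
tcp_rot: [2.221, 2.221, -0.0]
wrist_force: [-0.1, 0.1, 0.4]
width: -0.004
```

Request:
{"name": "drive_tool", "arguments": {
  "steps": [
    [[-1,0,0],0],
    [[-1,0,0],0]
  ]
}}

```text
time: 17.08
tool_pos: [0.4914, 0.0633, 0.0514]
tcp_rot: [-2.222, -2.218, -0.004]
wrist_force: [-0.1, 11.8, -1.1]
width: 0.002
```

```bash
python3 - <<'E'
from h import *
s=bot.read_state();print(s["tool_pos"],s["wrist_force"])
for n,(r0,r1,c0,c1) in dict(scene=(60,260,60,360),top=(130,290,160,460)).items():
    a=bot.read_camera(n)[r0:r1,c0:c1,::-1]; cv2.imwrite(f"pics/{n}5.png",cv2.resize(a,None,fx=2.6,fy=2.6))
E
```

```text
[0.49141335 0.06328914 0.05137986] [-0.06282183 11.77281455 -1.05603712]
```

View pics/scene5.png

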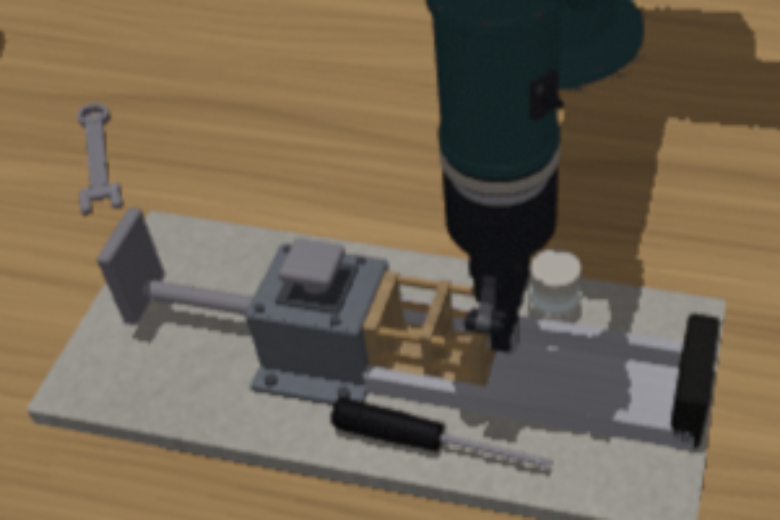

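View pics/top5.png

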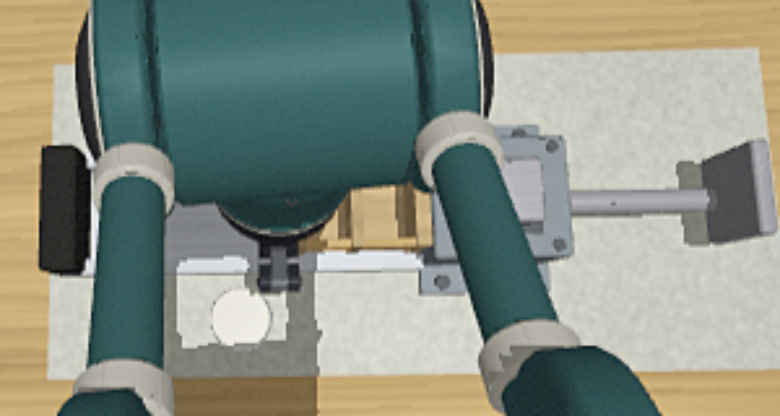

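The section sits against the housing, with a firm 11.8 N rise against the stop. Backing away, then up.

Request:
{"name": "drive_tool", "arguments": {
  "steps": [
    [[1,0,0],0],
    [[1,0,0],0],
    [[2,0,0],0],
    [[4,0,0],0],
    [[6,0,0],0],
    [[8,0,0],0],
    [[8,0,0],0],
    [[0,0,-15],0]
  ]
}}

```text
time: 17.85
tool_pos: [0.4886, 0.093, 0.0638]
tcp_rot: [-2.218, -2.22, 0.006]
wrist_force: [-0.3, -0.6, -0.8]
width: 0.002
```

Request:
{"name": "drive_tool", "arguments": {
  "steps": [
    [[0,0,-30],0],
    [[0,0,-38],0],
    [[0,0,-38],0],
    [[0,0,-20],0],
    [[-10,0,-10],0],
    [[-30,0,0],0],
    [[-38,0,0],0],
    [[-38,0,0],0]
  ]
}}

```text
time: 18.52
tool_pos: [0.4904, -0.0249, 0.2016]
tcp_rot: [-2.218, -2.224, 0.001]
wrist_force: [1.1, -0.3, -0.6]
width: 0.002
```

Request:
{"name": "drive_tool", "arguments": {
  "steps": [
    [[-35,0,0],0],
    [[-20,0,0],0],
    [[0,0,0],0],
    [[0,0,0],0]
  ]
}}

```text
time: 18.85
tool_pos: [0.4902, -0.0801, 0.201]
tcp_rot: [-2.223, -2.217, 0.002]
wrist_force: [-0.4, 0.5, -0.3]
width: 0.001
```

```bash
python3 - <<'E'
from h import *
s=bot.read_state();print(s["tool_pos"],s["wrist_force"])
for n,(r0,r1,c0,c1) in dict(scene=(60,260,60,360),top=(130,290,160,460)).items():
    a=bot.read_camera(n)[r0:r1,c0:c1,::-1]; cv2.imwrite(f"pics/{n}6.png",cv2.resize(a,None,fx=2.6,fy=2.6))
E
```

```text
[ 0.49023861 -0.08008404  0.20095654] [-0.44471683  0.49570304 -0.26017491]
```

View pics/scene6.png

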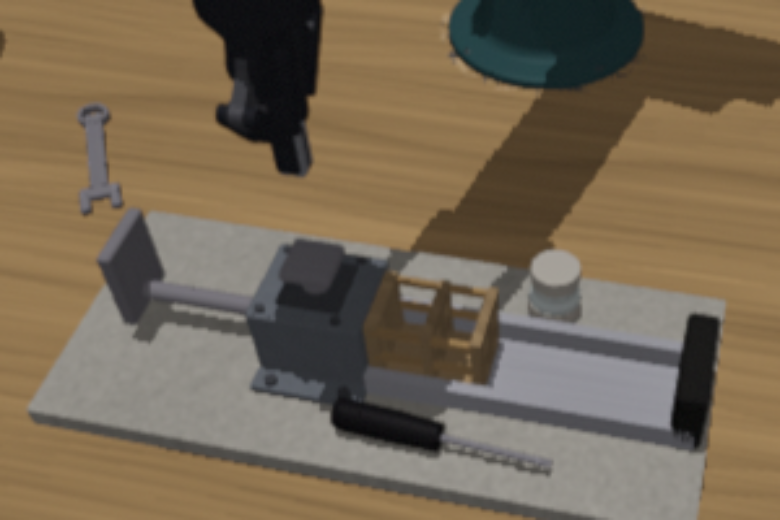

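View pics/top6.png

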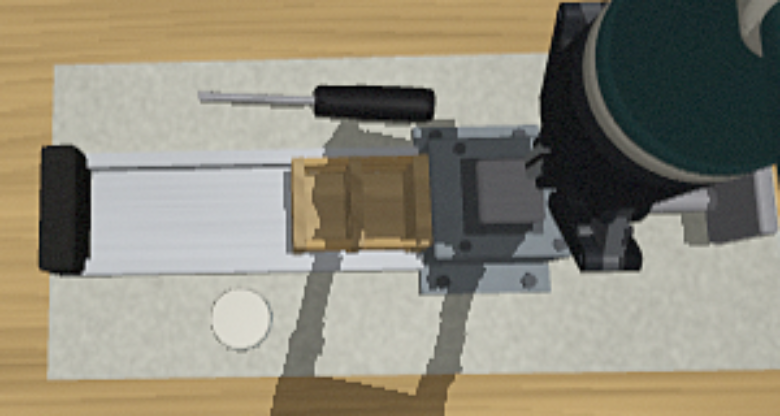

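Scene and top pictures show the section against the housing front and the striker still cocked. I'll check the section's position numerically before firing.

```bash
python3 - <<'E'
from h import *
p=[.49126,.02421,-.00221]
f=lambda n,P,o:((proj(n,b2w(p,P))-o)*2.6).round(0)
for y in(-15,-12,-9):
  print(y,f("top",[(30,y+45,82),(-30,y+45,82),(30,y-45,82)],(160,130)).tolist(),f("scene",[(-30,y+45,82),(30,y+45,82),(30,y+45,40)],(60,60)).tolist())
E
```

```text
-15 [[288.0, 157.0], [291.0, 247.0], [424.0, 154.0]] [[499.0, 288.0], [480.0, 347.0], [482.0, 382.0]]
-12 [[284.0, 157.0], [286.0, 247.0], [420.0, 154.0]] [[502.0, 288.0], [484.0, 347.0], [486.0, 383.0]]
-9 [[279.0, 157.0], [281.0, 248.0], [415.0, 154.0]] [[506.0, 289.0], [488.0, 348.0], [490.0, 383.0]]
```

Section is flush (front edge at column 292 against 288–291 predicted for -15 mm). Pressing the button.

Request:
{"name": "drive_tool", "arguments": {
  "steps": [
    [[0,1,20],0],
    [[0,0,25],0],
    [[0,0,15],0],
    [[0,0,8],0],
    [[0,0,4],0],
    [[0,0,0],0]
  ]
}}

```text
time: 19.45
tool_pos: [0.4916, -0.0783, 0.1294]
tcp_rot: [-2.219, -2.222, 0.001]
wrist_force: [-0.9, -0.3, 0.1]
width: -0.002
```

Request:
{"name": "drive_tool", "arguments": {
  "steps": [
    [[0,0,3],0],
    [[0,0,3],0],
    [[0,0,3],0],
    [[0,0,3],0],
    [[0,0,3],0]
  ]
}}

```text
time: 19.87
tool_pos: [0.4926, -0.0794, 0.1156]
tcp_rot: [2.221, 2.221, 0.001]
wrist_force: [-0.7, 0.2, 8.0]
width: -0.0
```

Request:
{"name": "drive_tool", "arguments": {
  "steps": [
    [[0,0,2],0],
    [[0,0,2],0],
    [[0,0,2],0],
    [[0,0,2],0],
    [[0,0,2],0]
  ]
}}

```text
time: 20.28
tool_pos: [0.4927, -0.0794, 0.1061]
tcp_rot: [2.221, 2.22, 0.001]
wrist_force: [-1.5, 0.8, 3.7]
width: 0.0
```

```bash
python3 - <<'E'
from h import *
s=bot.read_state();print(s["tool_pos"],s["wrist_force"])
a=bot.read_camera("scene")[60:260,60:360,::-1]; cv2.imwrite(f"pics/scene7.png",cv2.resize(a,None,fx=2.6,fy=2.6))
E
```

```text
[ 0.49267058 -0.07941206  0.10613248] [-1.47703856  0.80909532  3.69481714]
```

View pics/scene7.png

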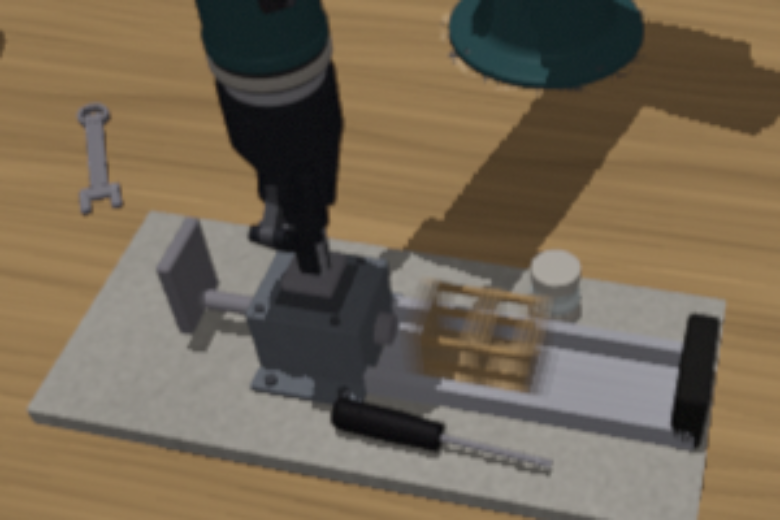

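Fired: the section is in motion (blurred at zoomed (485,335)) and the handle is forward. Retract.

Request:
{"name": "drive_tool", "arguments": {
  "steps": [
    [[0,0,-5],0],
    [[0,0,-10],0],
    [[0,0,-15],0],
    [[0,0,-20],0],
    [[0,0,-25],0],
    [[0,0,-20],0],
    [[0,0,-5],0],
    [[0,0,0],0]
  ]
}}

```text
time: 21.0
tool_pos: [0.4935, -0.0795, 0.2076]
tcp_rot: [2.219, 2.219, 0.004]
wrist_force: [0.9, -0.7, -1.0]
width: -0.001
```

Request:
{"name": "drive_tool", "arguments": {
  "steps": [
    [[0,0,0],0],
    [[0,0,0],0],
    [[0,0,0],0],
    [[0,0,0],0],
    [[0,0,0],0],
    [[0,0,0],0]
  ]
}}

```text
time: 21.5
tool_pos: [0.4918, -0.0791, 0.2046]
tcp_rot: [-2.221, -2.221, 0.001]
wrist_force: [-0.1, 0.0, 1.0]
width: 0.004
```

```bash
python3 - <<'E'
from h import *
s=bot.read_state();print(s["tool_pos"],s["wrist_force"])
for n,(r0,r1,c0,c1) in dict(scene=(60,260,60,360),top=(130,290,160,460)).items():
    a=bot.read_camera(n)[r0:r1,c0:c1,::-1]; cv2.imwrite(f"pics/{n}8.png",cv2.resize(a,None,fx=2.6,fy=2.6))
p=[.49126,.02421,-.00221]
f=lambda n,P,o:((proj(n,b2w(p,P))-o)*2.6).round(0)
for y in(90,110,130):
  print(y,f("top",[(30,y+45,82),(-30,y+45,82),(30,y-45,82)],(160,130)).tolist(),f("scene",[(-30,y+45,82),(30,y+45,82)],(60,60)).tolist())
E
```

```text
[ 0.49182769 -0.07913045  0.20458342] [-0.06336055  0.0448772   1.04946249]
90 [[131.0, 160.0], [131.0, 250.0], [266.0, 157.0]] [[635.0, 309.0], [623.0, 371.0]]
110 [[101.0, 161.0], [100.0, 251.0], [236.0, 158.0]] [[661.0, 314.0], [650.0, 375.0]]
130 [[71.0, 162.0], [70.0, 252.0], [206.0, 159.0]] [[688.0, 318.0], [678.0, 380.0]]
```

View pics/scene8.png

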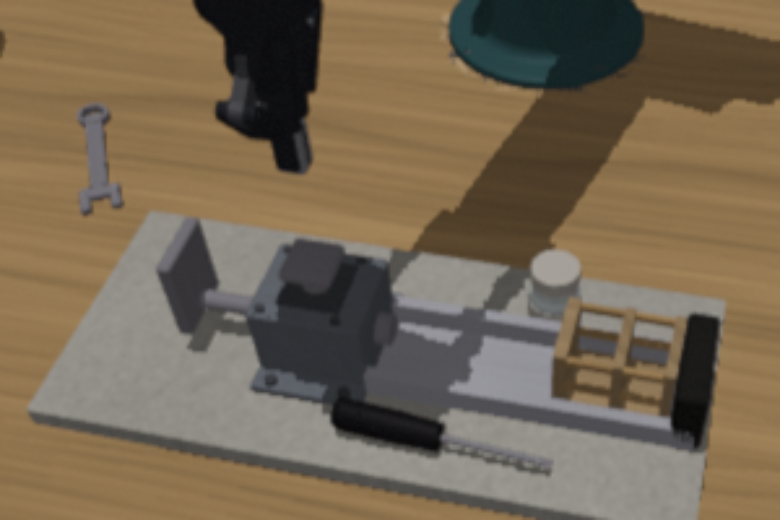

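View pics/top8.png

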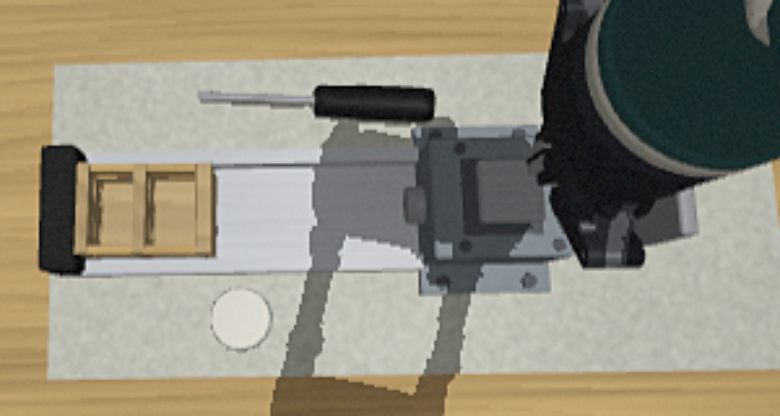

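The section rests upright at the buffer (front edge at column 76, so y is about 126 mm). The striker is forward and the nose is out. Handing in.

```bash
python3 -c "
from workcell import bot
print(bot.finish_job())"
```

```text
the job is handed in; nothing more can be done
None
```

I made the shot and handed the job in at about 21.5 s, well under the 58 s limit.

- **Cocking:** It took two pulls. On the first I took an early force bump for the catch, and the handle followed the fingers back when I let go. On the second I drew on to the end stop (about 21 N at the last reading) and eased off. The wrist force dropped to about zero and the pictures showed the handle staying back.
- **Section:** I pushed it back along the track until it met the housing, at about 12 N, then moved the fingers clear. The top picture put it flush, within a millimetre or two.
- **Firing:** I pressed the button and the next picture caught the section running down the track with the handle already forward.
- **Last checks:** The section is upright at the buffer, at bench y of about 126 mm by the pictures. The striker is forward and the nose is out. The arm is clear above the housing, and the screwdriver and jar look unmoved.

The picture positions are good to about 3 mm, and I did not measure the section's speed.

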